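# Set the sound bar's level with its thumbwheel

## Robot

A 7-joint arm with a two-finger parallel gripper is mounted at the origin on the work surface. World frame = base frame: x ahead of the robot, y to its left, z up, the work surface at z = 0. Lengths are in mm, angles in degrees, forces in N, time in s.
With the tool pointing down it reaches from about 425 to 875 mm from the base axis. Payload 8.4 kg.
Tool frame: the origin (TCP) lies on the centre line of the jaws, within the pads' length; the fingertips stand 8 mm ahead of it and the grasp point (between the pads) lies 11 mm behind it; z points along the fingers, y is the line along which they close (so a half turn about z gives the same grasp; the last joint's range is limited). The gripper opens to 85 mm and grips with 20 to 120 N. Pads are 22 mm wide; open, the fingers measure 114 mm over their backs; the gripper's body (76 mm by 85 mm) begins 54 mm behind the grasp point. The pads swing forward as they close: fully open they stand 13 mm farther back than shut.
Start: joints at [-70.714, 19.091, 2.286, 83.961, -0.768, 76.965, -3.352], TCP at [274.385, 589.216, 202.108] pointing down, gripper open.
Joint ranges: [-147.57, 147.57], [-21.85, 119.76], [-74.77, 79.35], [14.55, 137.4], [-85.83, 265.84], [4.83, 119.75], [-152.11, 152.11]. Speed limits (degrees/s): [127.2, 127.2, 159.86, 159.86, 180, 180, 180].

## Interface

Orientations are given as [roll, pitch, yaw] about the fixed x, y, z axes, in that order (R = Rz(yaw) Ry(pitch) Rx(roll)).
In Python, from station import * gives the robot as it stands.
- The arm moves only by the tool move_arm, never from a script. Its argument "series" is one flat list of numbers, 7 for each row, row after row: the shift along the tool's x, y, z scaled (see below), then the turn, a rotation vector about the tool's x, y, z scaled (see below), then the opening, from 0 (shut) to 1 (fully open). A call has 1 to 5 rows; each row shifts and turns the commanded pose from where the row before left it, along the tool's axes as they then stand; what a row does not reach is not made up. The controller multiplies each number of a shift by 6 cm and each number of a turn by 10 degrees. A row lasts 1/8 s, in which the tool goes at most 62.5 mm and 10.7 degrees, less where a joint would pass 70% of its speed; a pose out of reach is approached as far as the arm can. A call with a number of a shift or a turn outside -1 to 1 is refused whole. A call with a gripper value outside its range is refused whole. The fingers move at their own pace and stop on an object; "newtons" is the grip in N (left out, the last holds). Time passes only in rows, so rows that do not move let the fingers close. It gives the time, the measured TCP pose, the force, the opening and the grip force at its end, in the units of the state.
- read_state(): the state, without advancing time (a new reading comes with each control period).
- get_image(name): name is "scene" or "side" or "wrist"; returns the picture (480x640x3 uint8, blue, green, red); there is no depth.
- camera_model(name): a dict with "vertical_fov" (degrees; the focal length in pixels is half the picture's height over the tangent of half this angle, whatever the lens; pixels are square), "cx", "cy" (the principal point, pixels), "distortion" ([k1, k2, p1, p2, k3] as OpenCV has them; the pictures are not rectified), "T" (4x4, takes a point from camera to world coordinates). Camera axes: x right, y down, z forward; pixel columns grow to the right and rows downward; lengths in mm; the calibration is good to about 2 mm. A picture is of the moment at which its call begins: read the wrist's pose just before it. camera_model takes no time and is no camera call; for the wrist camera it gives the pose at the moment of the call.
- sign_off(): hands the job in; it is judged then, once.
Trained networks look in the newest picture that a camera, given by its name, has taken for a name from the list of things; names that differ only in an ending like _2 or _b are one class to them, and where a whole thing is asked for, a point or a joint stands for the part that bears it (a point fixed in the world has none). Each returns a list of dicts, best first, with "conf" (0 to 1); they miss things now and then, are a little off and sometimes report something else, mostly with a low value. They report only what shows in the picture. A call takes as long as a camera call.
- look_for(target, camera): "point" ([column, row] in pixels, amid what is visible of it).
- masks_of(target, camera): "region" (480x640 bool, what is visible of it) and "point" ([column, row] in pixels, amid what is visible of it).
- mark_of(target, camera): "point" ([column, row] in pixels: a listed point, or the origin of a listed thing).
The state is a dict: "clock": time; "joint_pos": joint angles; "qd": joint speeds; "joint_efforts": joint torques, N m; "ee_pos": TCP position; "orientation": TCP orientation; "ft_force": force on the tool from outside, world axes, zero at the start; "moment": the same for the moment, N m; "width": finger opening in mm; "grasp_force": force on a finger pad.
Only numpy, scipy, OpenCV 4.12 (cv2) and the standard library are available. Lean on these libraries where they do the work, as an engineer would, in place of code of your own. Each camera call takes 0.05 s, during which the arm holds its last target. There are 200 camera calls.

## Task

Slide the sound bar's dust cover fully open, roll the thumbwheel underneath gently with one fingertip until the pointer in the scale window lines up with the taller of the two steel tabs, then slide the cover fully shut again. The wheel sits in a delicate sprung mount, so press on it only lightly (never more than about 12 N), and leave the other things on the console where they are.

Things in the scene. Friction and masses are not known exactly. Their poses are not given: they have to be found in the camera images.
- soundbar: black sound bar, fixed to the console: 120 mm deep (its x), 420 mm long (its y), flat deck 55 mm above the console. Origin: centre of its underside; z up. On the deck: the thumbwheel under its sliding cover at y = +50 mm, the scale window (24 mm deep, 103 mm long, 13 mm high) centred at y = -60 mm; a small potted succulent, loose, about 60 mm wide, stands on the deck near y = -165 mm, its top 64 mm above the deck
- cover (a joint): slide of the grey plastic dust cover along the sound bar's +y, in m: 0 = shut (hood centred over the wheel), 0.062 = fully open (wheel free, the hood's near edge 37 mm from the wheel's middle). It starts shut or up to 8 mm open, slides against about 1.5 N of friction and stays where it is left. Hood 68 mm (x) by 50 mm (y), its top 16 mm above the deck
- cover_fin (a point): top centre of the fin on the cover, 34 mm above the deck; the fin is 40 mm long along the sound bar's x, 12 mm thick along y and stands 18 mm above the hood: pinch it across y from above, or push its side. Moves with the cover
- wheel_slot (a point): fixed point on the deck surface at the middle of the wheel's slot, its axes those of the sound bar. The ribbed rubber thumbwheel (28 mm diameter, 12 mm wide, axle along the sound bar's y) comes up through the slot straight above this point; only its crown shows, nominally 7 mm above the deck, but by up to 3 mm more or less from unit to unit (not measured: find it by touch). Its mount gives downwards on a spring of 5 N per mm and bottoms out after 4 mm
- thumbwheel (a joint): angle of the thumbwheel in rad, range -4.4 to 4.4; grows when the crown is rolled towards the sound bar's +x. Each rad moves the pointer 10 mm along the sound bar's +y, and 0 is the middle of the scale. It resists with about 3.5 N at the rim, so too light a touch slips, and it stays where it is left
- pointer_mid (a point): middle of the top of the white pointer bar (17 mm along x, 4 mm along y) under the clear scale window, 3 to 12 mm above the deck (it floats in its guide); runs along the sound bar's y, 46 mm either side of the middle of the scale
- tall_tab: the taller steel preset tab, 12 mm (x) by 8 mm (y) by 28 mm high, fixed on the deck at the robot-side long edge of the scale window, 21.5 mm from the pointer's line; origin: centre of its foot, axes as the sound bar's. It marks the level wanted; it stands on either side of the pointer's start
- low_tab: the lower steel preset tab, 12 by 8 mm by 14 mm high, on the same edge; not the one wanted. Origin: centre of its foot
- remote_a: a slim black remote lying on the console to the right of the sound bar, 160 by 38 by 14 mm; to be left alone. Origin: centre of its underside
- remote_b: the other slim remote, lying in the clear tray, 145 by 36 by 14 mm; to be left alone. Origin: centre of its underside
- tray: clear acrylic tray, 140 by 200 by 30 mm, to the left; to be left alone. Origin: centre of its underside
- pot: teal ceramic succulent pot on the sound bar's deck, 60 mm across, 64 mm tall with its plant; to be left alone. Origin: centre of its underside

How it is judged (in metres and radians):
On the way, in this order (a step that is already met when the one before it is completed fails the run):
1. the cover is slid fully open (value of joint cover above 0.057 m), for 0.1 s.
2. the pointer lines up with the taller tab and nothing touches the wheel, while the cover is still open (y of pointer_mid in the frame of tall_tab between -0.003 and 0.003 m and contact force between thumbwheel and anything else below 0.1 N and value of joint cover above 0.04 m), for 0.2 s.
At the end, for the whole second after the job is handed in: The pointer's middle is within 3 mm of the taller tab's middle along the scale, the cover is shut to within 3 mm, and cover and wheel are at rest (y of pointer_mid in the frame of tall_tab between -0.003 and 0.003 m and value of joint cover below 0.003 m and velocity of joint cover between -0.003 and 0.003 m/s and velocity of joint thumbwheel between -0.05 and 0.05 rad/s); the robot touches nothing.
It fails at once if the thumbwheel is pressed with more than 13 N (contact force between thumbwheel and anything else above 13 N).
It fails at once if a bystander (remote, tray, tumbler, pot, caddy or coasters) is moved more than 20 mm (distance of any of pot, remote_a, remote_b, tray, tumbler, caddy, coasters from where it was at the start of the episode above 0.02 m).
It also fails if it takes over 64 s, if anything falls off the work surface, if the arm or the gripper's body presses on something with over 40 N, if the wrist force passes 120 N, or if a joint passes its speed limit or range.

## Working session

There is one attempt and no reset: what is moved stays moved. The work goes in short steps, Python scripts to look and compute and a tool call to move; the robot and the scene stay as the last step left them, time stands still between calls to the robot, and variables do not carry over. Pictures are saved under pics/ and viewed, at most 10 in all, crops included, and the job is handed in when it is done.

Besides the shell and the picture viewer there is one more tool, called as name(argument=value, ...) on one line, values as JSON. move_arm: Moves the arm, as the interface text tells. Shifts and turns lie within -1 to 1; 1 stands for 6 cm of shift or 10 degrees of turn. Its arguments: {"type":"object","properties":{"series":{"type":"array"},"newtons":{"type":"number"}},"required":["series"]}

```bash
mkdir -p pics; cat > h.py <<'E'
from station import *
import numpy as np, cv2
from scipy.spatial.transform import Rotation as R
def K(m):
    f=240/np.tan(np.radians(m["vertical_fov"])/2)
    return np.array([[f,0,m["cx"]],[0,f,m["cy"]],[0,0,1]])
def ray(m,px):
    u=cv2.undistortPoints(np.array([[px]],float),K(m),np.array(m["distortion"],float))[0,0]
    T=np.array(m["T"]); d=T[:3,:3]@np.array([u[0],u[1],1]); return T[:3,3],d/np.linalg.norm(d)
def atz(m,px,z):
    o,d=ray(m,px); return o+d*(z-o[2])/d[2]
def proj(m,P):
    T=np.linalg.inv(np.array(m["T"])); P=np.atleast_2d(np.array(P,float))
    r,_=cv2.Rodrigues(T[:3,:3]); return cv2.projectPoints(P,r,T[:3,3],K(m),np.array(m["distortion"],float))[0][:,0]
E
cat > a.py <<'E'
from h import *
s=read_state(); print(s["clock"],s["ee_pos"],s["orientation"],s["width"],s["ft_force"])
for c in ["scene","side","wrist"]:
    m=camera_model(c); im=get_image(c); cv2.imwrite(f"pics/{c}0.png",im)
    print(c,np.round(np.array(m["T"])[:3].tolist(),2).tolist())
    for t,z in [("soundbar",0),("cover_fin",89),("wheel_slot",55),("pointer_mid",62),("tall_tab",55),("low_tab",55),("pot",55)]:
        for d in mark_of(t,c)[:2]: print(c,t,round(d["conf"],2),np.round(d["point"],1),np.round(atz(m,d["point"],z),1))
print(read_state()["clock"])
E
python3 a.py
```

```text
0.0 [274.1992627  588.78990319 201.26030495] [-1.79910883e+02  7.52662918e-03  1.55032983e+02] 85.15326628989546 [-1.21495341 -0.25246985  0.75997416]
scene [[0.71, 0.46, -0.53, 1201.65], [0.71, -0.45, 0.55, -671.97], [0.02, -0.77, -0.64, 898.98]]
scene soundbar 0.59 [306.7 266.6] [517.   10.7   0. ]
scene cover_fin 0.74 [325.4 230.3] [520.9  72.8  89. ]
scene wheel_slot 0.92 [323.7 247.3] [537.5  50.9  55. ]
scene tall_tab 0.49 [275.7 262.4] [494.9 -75.4  55. ]
scene tall_tab 0.18 [402.7 194.5] [533.3 387.4  55. ]
scene pot 0.83 [250.6 280.7] [ 501.5 -160.5   55. ]
side [[0.78, -0.4, 0.49, -21.92], [-0.63, -0.49, 0.6, -623.36], [-0.0, -0.78, -0.63, 797.94]]
side soundbar 0.62 [319.3 282.1] [516.1  10.    0. ]
side cover_fin 0.63 [313.  241.8] [532.   53.7  89. ]
side wheel_slot 0.74 [310.8 252.6] [528.4  57.6  55. ]
side pointer_mid 0.3 [359.7 310.5] [ 485.1 -157.6   62. ]
side tall_tab 0.59 [331.1 290.6] [482.  -70.6  55. ]
side low_tab 0.46 [319.3 275.8] [492.2 -17.8  55. ]
side pot 0.6 [362.9 310.2] [ 495.7 -156.8   55. ]
wrist [[0.42, 0.87, 0.24, 213.3], [0.91, -0.41, -0.11, 617.57], [0.0, 0.26, -0.96, 373.29]]
1.2
```

```bash
python3 -c "
import cv2,numpy as np
a=cv2.imread('pics/scene0.png')[150:350,180:450];b=cv2.imread('pics/side0.png')[180:380,210:480]
cv2.imwrite('pics/c0.png',np.vstack([cv2.resize(a,None,fx=1.5,fy=1.5,interpolation=2)]+[cv2.resize(b,None,fx=1.5,fy=1.5,interpolation=2)]))
"
```

```text
(no output)
```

View pics/c0.png

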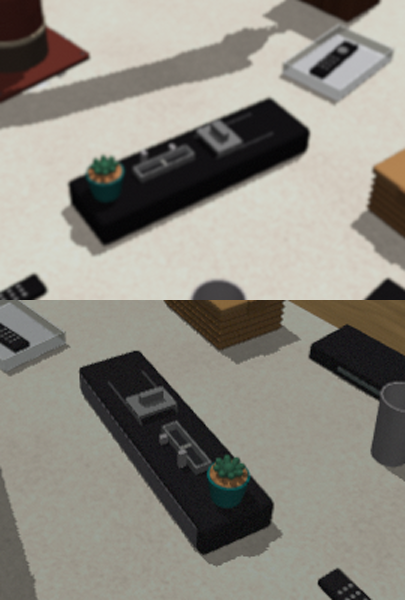

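View pics/scene0.png

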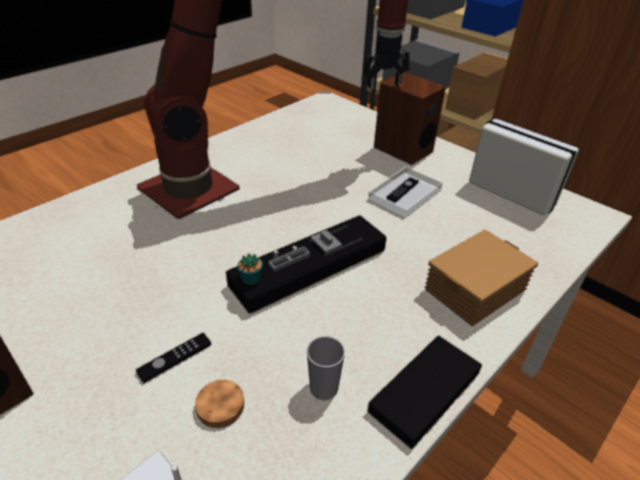

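```bash
python3 - <<'E'
from h import *
m=camera_model("scene")
for p in [(377,150),(408,166),(440,140),(405,195)]: print(p,np.round(atz(m,p,0)))
for p in [(378,80),(415,100),(443,80)]: print(p,[np.round(atz(m,p,z)) for z in (150,180)])
print(np.round(proj(m,[[274,589,200],[274,589,0]])))
E
```

```text
(377, 150) [259. 611.   0.]
(408, 166) [399. 604.   0.]
(440, 140) [372. 833.   0.]
(405, 195) [496. 459.   0.]
(378, 80) [array([ 92., 796., 150.]), array([136., 737., 180.])]
(415, 100) [array([289., 756., 150.]), array([326., 699., 180.])]
(443, 80) [array([258., 971., 150.]), array([296., 906., 180.])]
[[382.  99.]
 [376. 154.]]
```

View pics/wrist0.png

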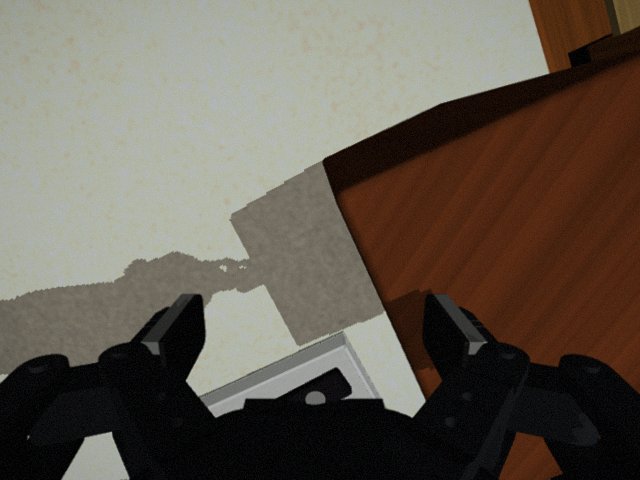

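move_arm(series=[-0.78,-0.6,-0.1,0,0,0,1,-0.78,-0.6,-0.1,0,0,0,1,-0.78,-0.6,0,0,0,0,1,-0.78,-0.6,0,0,0,0,1,-0.78,-0.6,0,0,0,0,1])

```text
clock: 1.82
ee_pos: [411.2, 325.5, 214.4]
orientation: [180.0, 0.0, 155.0]
ft_force: [1.1, 0.2, 0.4]
width: 85.4
grasp_force: 0.0
```

move_arm(series=[-0.78,-0.6,0,0,0,0,1,-0.78,-0.6,0,0,0,0,1,-0.78,-0.6,0,0,0,0,1,-0.78,-0.6,0,0,0,0,1,-0.78,-0.6,0,0,0,0,1])

```text
clock: 2.45
ee_pos: [547.4, 63.6, 214.5]
orientation: [180.0, 0.0, 155.0]
ft_force: [1.4, 1.3, 0.0]
width: 85.6
grasp_force: 0.0
```

move_arm(series=[-0.78,-0.6,0,0,0,0,1,0,0,0,0,0,-0.95,1,0,0,0,0,0,-0.95,1,0,0,0,0,0,0,1,0,0,0,0,0,0,1])

```text
clock: 3.08
ee_pos: [573.8, 13.0, 214.2]
orientation: [180.0, 0.0, 173.8]
ft_force: [0.3, 0.8, 0.3]
width: 85.3
grasp_force: 0.0
```

```bash
cat > look.py <<'E'
from h import *
import sys
s=read_state(); print(s["clock"],np.round(s["ee_pos"],1),np.round(s["orientation"],1),s["width"],np.round(s["ft_force"],1))
m=camera_model("wrist"); im=get_image("wrist"); cv2.imwrite(f"pics/{sys.argv[1]}.png",im)
for t,z in [("soundbar",0),("cover_fin",89),("wheel_slot",55),("pointer_mid",62.5),("tall_tab",55),("low_tab",55),("pot",55)]:
    for d in mark_of(t,"wrist")[:2]: print(t,round(d["conf"],2),np.round(d["point"],1),np.round(atz(m,d["point"],z),1))
E
python3 look.py w1
```

```text
3.075 [573.8  13.  214.2] [180.    0.  173.8] 85.33860559029098 [0.3 0.8 0.3]
soundbar 0.88 [307.7 157.4] [525.2  12.4   0. ]
cover_fin 0.86 [371.  166.1] [533.1  63.6  89. ]
wheel_slot 0.62 [362.9 165.3] [534.7  61.5  55. ]
tall_tab 0.7 [209.5 121.7] [483.3 -67.4  55. ]
low_tab 0.6 [274.4 124.2] [491.6 -11.9  55. ]
pot 0.59 [112.8 144.3] [ 492.3 -156.1   55. ]
```

View pics/w1.png

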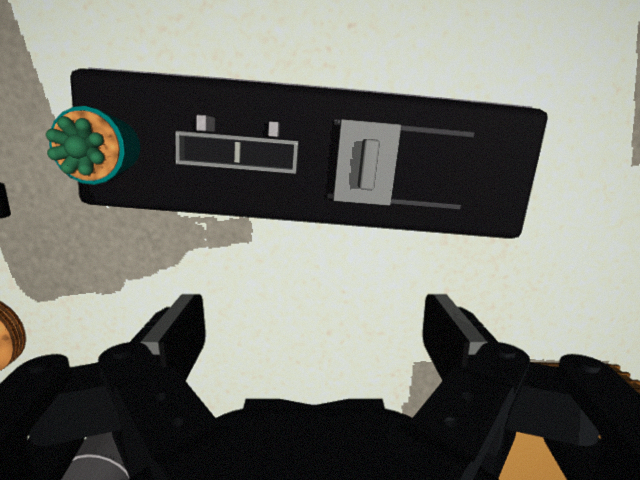

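```bash
cat > fit.py <<'E'
from h import *
import sys
from scipy.optimize import least_squares
m=camera_model("wrist"); im=cv2.imread(f"pics/{sys.argv[1]}.png")
C=np.array([[-60,-210],[-60,210],[60,210],[60,-210.]])
px=np.array([[71,69],[548,110],[521,238],[80,203]],float)
W=np.array([atz(m,p,55)[:2] for p in px])
def T(q,L): c,s=np.cos(q[2]),np.sin(q[2]); return q[:2]+L@np.array([[c,s],[-s,c]])
q=least_squares(lambda q:(T(q,C)-W).ravel(),[515,10,-.12],loss="soft_l1",f_scale=2).x
print("pose",q[:2],np.degrees(q[2]),"res",np.round(T(q,C)-W,1).tolist())
def loc(p,z): 
    d=atz(m,p,z)[:2]-q[:2]; c,s=np.cos(q[2]),np.sin(q[2]); return np.round([c*d[0]+s*d[1],-s*d[0]+c*d[1]],1)
print("ptr",loc((237,152),62.5),"tall",loc((209.5,121.7),55),"low",loc((274.4,124.2),55),"talltop",loc((202,122),83),"fin",loc((371,166),89),"win",loc((177,150),68),loc((297,156),68))
for n,L in [("wheel",[[0,50]]),("fin0",[[0,50]]),("finopen",[[0,112]])]: print(n,T(q,np.array(L,float)))
np.save("q.npy",q)
E
python3 fit.py w1
```

```text
pose [522.0903194   13.42813613] -10.739993766100389 res [[-3.9, -4.1], [-1.0, 6.4], [3.4, 3.3], [1.1, -4.3]]
ptr [  0.6 -60.9] tall [-22.7 -86.9] low [-25.1 -30.9] talltop [-21.5 -85.2] fin [ 1.3 51.1] win [   2.7 -110.6] [-0.5 -9. ]
wheel [[531.40794221  62.55228401]]
fin0 [[531.40794221  62.55228401]]
finopen [[542.96179451 123.46622738]]
```

move_arm(series=[0,0,0,0,0,0.45,1,0.42,0.35,0.3,0,0,0,0.6,0.42,0.35,0.3,0,0,0,0.5,0,0,0.65,0,0,0,0.5,0,0,0.6,0,0,0,0.5], newtons=20)

```text
clock: 4.1
ee_pos: [531.8, 63.9, 102.3]
orientation: [180.0, 0.0, 169.6]
ft_force: [1.2, -0.2, -0.5]
width: 43.0
grasp_force: 0.0
```

move_arm(series=[0,0,0.3,0,0,0,0.5,0,0,0,0,0,0,0.5])

```text
clock: 4.35
ee_pos: [531.4, 63.1, 84.5]
orientation: [-179.9, -0.1, 169.5]
ft_force: [-0.1, 0.5, 0.8]
width: 43.0
grasp_force: 0.0
```

```bash
python3 - <<'E'
from h import *
s=read_state(); print(s["clock"],np.round(s["ee_pos"],1),np.round(s["orientation"],1),s["width"],np.round(s["ft_force"],1))
cv2.imwrite("pics/w2.png",get_image("wrist"))
E
```

```text
4.35 [531.4  63.1  84.5] [-1.799e+02 -1.000e-01  1.695e+02] 43.00072915162021 [-0.1  0.5  0.8]
```

View pics/w2.png

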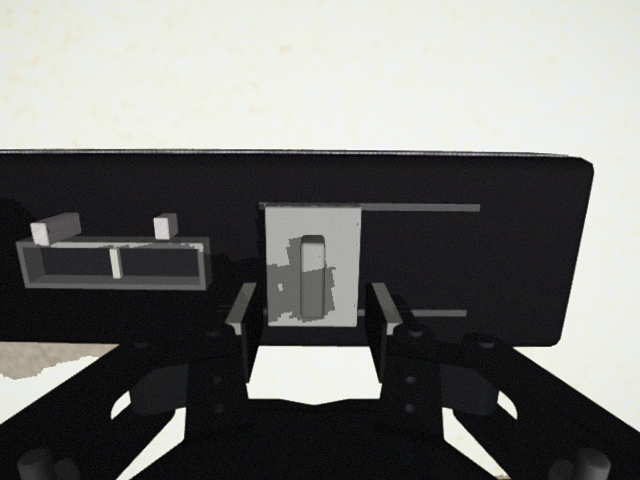

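move_arm(series=[0,0,0,0,0,0.07,0,0,0,0,0,0,0,0,0,0,0,0,0,0,0,0,0,0,0,0,0,0], newtons=20)

```text
clock: 4.9
ee_pos: [532.1, 63.4, 85.3]
orientation: [180.0, 0.0, 168.8]
ft_force: [-0.5, 0.5, -0.8]
width: -0.0
grasp_force: 0.0
```

```bash
python3 look.py w3; python3 - <<'E'
from h import *
m=camera_model("wrist");s=read_state();p=s["ee_pos"];print(proj(m,[p,np.array(p)-[0,0,8]]))
for a in [(313,237),(313,318),(265,208),(360,208),(267,326),(356,325)]: print(atz(m,a,71),atz(m,a,89))
E
```

```text
4.9 [532.1  63.4  85.3] [180.    0.  168.8] -0.002602568438882962 [-0.5  0.5 -0.8]
soundbar 0.96 [244.7 238.2] [525.1  14.    0. ]
cover_fin 0.6 [313.9 279. ] [531.2  63.9  89. ]
wheel_slot 0.82 [308.8 259.7] [532.1  60.7  55. ]
tall_tab 0.59 [ 72.4 221.8] [483.9 -67.1  55. ]
low_tab 0.85 [169.3 221.7] [494.7 -12.2  55. ]
[[313.27472265 278.0992632 ]
 [313.2882355  272.43470491]]
[514.81103583  66.56996837  71.        ] [510.05994711  67.53804599  89.        ]
[560.68678075  57.50568891  71.        ] [551.47828843  59.35447489  89.        ]
[494.95652636  45.42183604  71.        ] [492.13455208  48.44471978  89.        ]
[504.37161169  93.17865181  71.        ] [500.63484387  91.56136233  89.        ]
[560.58860964  31.19556575  71.        ] [551.38965587  35.60070995  89.        ]
[569.63016501  80.32678535  71.        ] [559.55271081  79.95821577  89.        ]
```

View pics/w3.png

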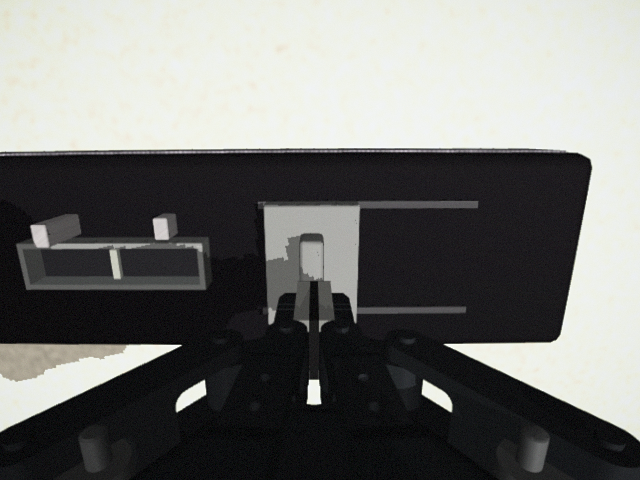

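```bash
python3 - <<'E'
from h import *
m=camera_model("wrist");s=read_state();p=np.array(s["ee_pos"]);Rm=R.from_euler("xyz",s["orientation"],degrees=True).as_matrix()
for dx in (11,-11):
  for dz in (8,0,-5,-10,-15,-20): print(dx,dz,np.round(proj(m,p+Rm@np.array([dx,0,dz]))[0]))
print(np.array(m["T"])[:3,3]-p, s["joint_efforts"])
for t in("cover_fin","pot"):
  pass
E
```

```text
11 8 [313. 252.]
11 0 [313. 257.]
11 -5 [313. 260.]
11 -10 [313. 264.]
11 -15 [313. 268.]
11 -20 [313. 271.]
-11 8 [313. 292.]
-11 0 [313. 298.]
-11 -5 [313. 303.]
-11 -10 [313. 307.]
-11 -15 [313. 312.]
-11 -20 [313. 317.]
[-66.02809727  13.18530244 171.16207267] [-1.22964309e-03 -4.68864977e+01  3.85481805e+00 -3.60380638e+01
  1.54408417e-02  3.21416323e-03  7.68945551e-05]
```

```bash
python3 - <<'E'
from h import *
s=read_state();p=np.array(s["ee_pos"])
o=[]
for c in ("scene","side"):
    m=camera_model(c);im=get_image(c);a=proj(m,[p+[0,0,-8],p,p+[0,0,100]]);print(c,a)
    x,y=(a[0]).astype(int); k=im[y-75:y+50,x-100:x+100]; o.append(cv2.resize(k,None,fx=3.5,fy=2.4*3.5/2.4*0.66 if 0 else 2.3,interpolation=2))
    
cv2.imwrite("pics/v4.png",np.vstack(o))
E
```

```text
scene [[325.80266084 237.49560956]
 [325.90466875 235.06902927]
 [327.25494849 203.00560414]]
side [[310.40254439 243.70789487]
 [310.39684741 241.09497252]
 [310.32119541 206.37364439]]
```

View pics/v4.png

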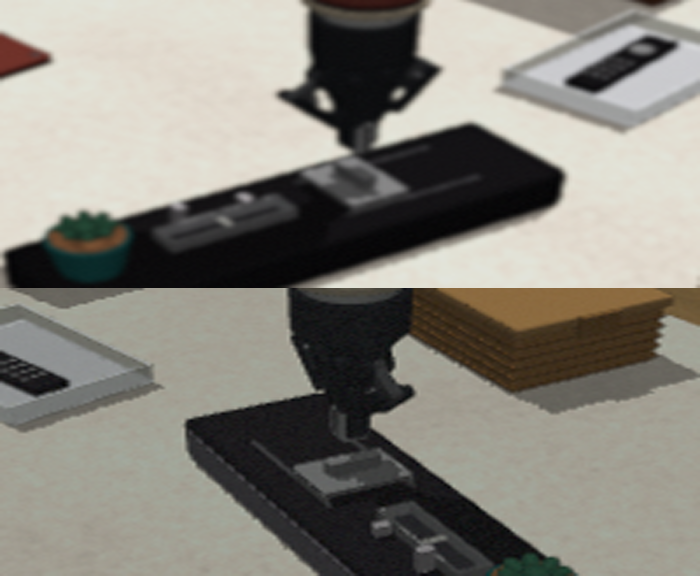

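move_arm(series=[0,0,0,0,0,0,0.4,0,0,0,0,0,0,0.4,0,0,0.2,0,0,0,0.4,0,0,0.17,0,0,0,0.4,0,0,0,0,0,0,0.4])

```text
clock: 6.02
ee_pos: [531.0, 63.1, 61.6]
orientation: [-179.9, -0.1, 168.8]
ft_force: [0.5, 0.3, 0.1]
width: 34.3
grasp_force: 0.0
```

move_arm(series=[0,0,0,0,0,0,0,0,0,0,0,0,0,0,0,0,0,0,0,0,0,0,0,0,0,0,0,0])

```text
clock: 6.52
ee_pos: [532.1, 63.4, 63.1]
orientation: [180.0, 0.0, 168.8]
ft_force: [-0.1, 0.2, 0.3]
width: 0.1
grasp_force: 0.0
```

```bash
python3 - <<'E'
from h import *
s=read_state();p=np.array(s["ee_pos"])
o=[]
print(p,s["width"],s["ft_force"])
for c in ("scene","side"):
    m=camera_model(c);im=get_image(c);a=proj(m,[p+[0,0,-8]])
    x,y=(a[0]).astype(int); k=im[y-60:y+40,x-50:x+50]; o.append(cv2.resize(k,None,fx=3.8,fy=3.8,interpolation=2))
o.append(cv2.resize(get_image("wrist")[150:400,195:445],(380,380)))
k=np.hstack(o); cv2.imwrite("pics/v5.png",cv2.resize(k,(798,266)))
E
```

```text
[532.05083178  63.4084451   63.08343042] 0.11691626512306665 [-0.11613719  0.21564205  0.32639023]
```

View pics/v5.png

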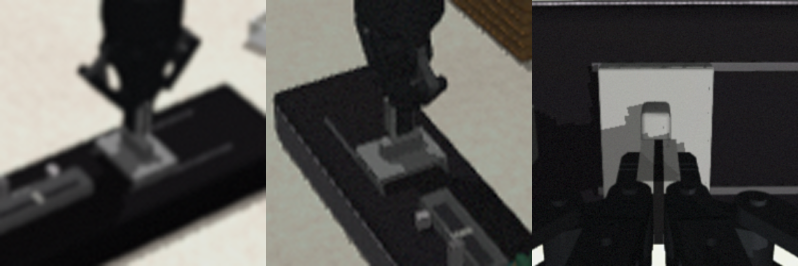

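move_arm(series=[0,0,0,0,0,0,0.4,0,0,0,0,0,0,0.4,0,0,0.1,0,0,0,0.4,0,0,0.1,0,0,0,0.4,0,0,0.06,0,0,0,0.4])

```text
clock: 7.3
ee_pos: [531.6, 63.3, 46.6]
orientation: [-180.0, -0.0, 168.8]
ft_force: [-0.4, 0.2, -1.0]
width: 34.2
grasp_force: 0.0
```

move_arm(series=[0,0,0,0,0,0,0,0,0,0,0,0,0,0,0,0,0,0,0,0,0,0,0,0,0,0,0,0])

```text
clock: 7.8
ee_pos: [531.8, 63.3, 47.2]
orientation: [-180.0, -0.0, 168.8]
ft_force: [0.6, -0.4, -4.7]
width: 11.5
grasp_force: 24.0
```

move_arm(series=[0,0.2,0,0,0,0,0,0,0.3,0,0,0,0,0,0,0.3,0,0,0,0,0,0,0.2,0,0,0,0,0,0,0,0,0,0,0,0])

```text
clock: 8.43
ee_pos: [543.3, 122.7, 47.2]
orientation: [-179.9, -0.1, 168.9]
ft_force: [-4.9, -1.6, -0.5]
width: 11.6
grasp_force: 24.4
```

move_arm(series=[0,0.03,0,0,0,0,0,0,0,0,0,0,0,0])

```text
clock: 8.68
ee_pos: [543.3, 122.8, 47.2]
orientation: [-179.9, -0.1, 168.8]
ft_force: [-5.1, -7.1, 2.0]
width: 11.4
grasp_force: 24.6
```

move_arm(series=[0,0,0,0,0,0,0.4,0,0,0,0,0,0,0.4,0,0,-0.4,0,0,0,0.4,0,0,-0.8,0,0,0,0,-0.65,-0.5,0,0,0,0,0])

```text
clock: 9.3
ee_pos: [578.5, 91.8, 123.7]
orientation: [179.7, 0.3, 169.2]
ft_force: [1.3, -0.3, -0.9]
width: 0.2
grasp_force: 0.0
```

move_arm(series=[0,-0.53,0,0,0,0,0,0,0,0,0,0,0,0,0,0,0,0,0,0,0])

```text
clock: 9.68
ee_pos: [570.5, 57.0, 119.5]
orientation: [179.9, 0.0, 168.9]
ft_force: [-1.4, 0.7, 0.3]
width: -0.4
grasp_force: 0.0
```

```bash
python3 look.py w6; python3 look.py w7|tail -6; python3 -c "
import cv2;a=cv2.imread('pics/w6.png')[100:350,20:480];cv2.imwrite('pics/w6c.png',cv2.resize(a,(798,434),interpolation=2))"
```

```text
9.675 [570.5  57.  119.5] [179.9   0.  168.9] -0.3943011095496994 [-1.4  0.7  0.3]
soundbar 0.89 [246.6 178.5] [524.4  12.5   0. ]
cover_fin 0.88 [424.6 189.8] [543.1 125.   89. ]
cover_fin 0.33 [246.9 177.5] [517.7  30.4  89. ]
wheel_slot 0.9 [308.  186.3] [533.1  60.9  55. ]
tall_tab 0.94 [ 98.  145.4] [481.9 -63.9  55. ]
tall_tab 0.31 [307.6 184.1] [531.6  60.9  55. ]
low_tab 0.59 [181.3 149.6] [495.  -12.7  55. ]
pot 0.45 [424.8 194.1] [552.5 134.1  55. ]
10.075 [570.2  56.2 119.3] [-180.    -0.   168.9] 0.11139222378569255 [-0.2 -0.2  0.4]
soundbar 0.78 [245.7 177.5] [523.1  11.2   0. ]
cover_fin 0.83 [425.4 191.8] [544.  124.4  89. ]
wheel_slot 0.87 [310.7 184.7] [532.  62.  55.]
tall_tab 0.73 [ 97.3 147.7] [482.8 -65.6  55. ]
low_tab 0.64 [182.2 150. ] [495.  -12.9  55. ]
```

View pics/w6c.png

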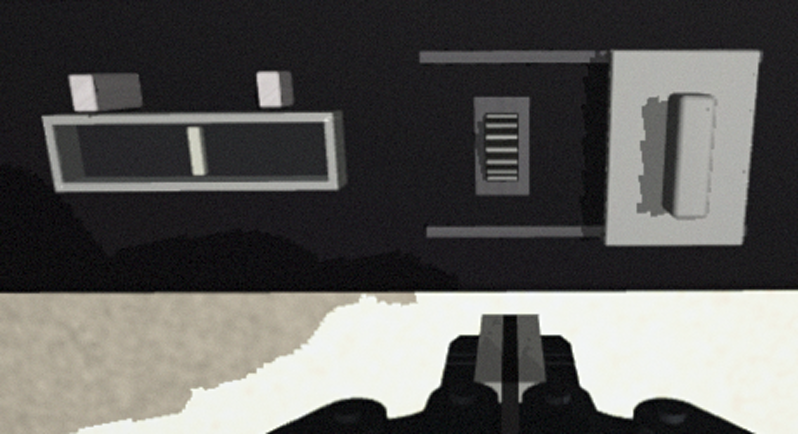

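move_arm(series=[0.54,-0.04,0.5,0,0,0,0,0,0,0.5,0,0,0,0,0,0,0.32,0,0,0,0,0,0,0,0,0,0,0,0,0,0,0,0,0,0])

```text
clock: 11.1
ee_pos: [538.6, 59.7, 40.9]
orientation: [180.0, 0.1, 168.8]
ft_force: [-0.4, -1.1, 0.0]
width: 0.1
grasp_force: 0.0
```

move_arm(series=[0,0,0.025,0,0,0,0,0,0,0,0,0,0,0])

```text
clock: 11.35
ee_pos: [538.3, 59.8, 39.1]
orientation: [180.0, 0.0, 168.8]
ft_force: [0.4, 0.3, 0.3]
width: -0.0
grasp_force: 0.0
```

move_arm(series=[0,0,0.025,0,0,0,0,0,0,0,0,0,0,0])

```text
clock: 11.6
ee_pos: [537.9, 59.7, 37.1]
orientation: [-180.0, -0.0, 168.8]
ft_force: [-0.7, -0.4, -1.0]
width: -0.2
grasp_force: 0.0
```

move_arm(series=[0,0,0.025,0,0,0,0,0,0,0,0,0,0,0])

```text
clock: 11.85
ee_pos: [537.8, 59.7, 35.5]
orientation: [-180.0, -0.0, 168.8]
ft_force: [0.2, -0.6, 0.3]
width: 0.1
grasp_force: 0.0
```

move_arm(series=[0,0,0.025,0,0,0,0,0,0,0,0,0,0,0])

```text
clock: 12.1
ee_pos: [538.1, 59.7, 34.3]
orientation: [180.0, 0.0, 168.8]
ft_force: [-1.7, 0.4, 3.5]
width: 0.3
grasp_force: 1.9
```

move_arm(series=[0,0,0.008,0,0,0,0,0,0,0,0,0,0,0])

```text
clock: 12.35
ee_pos: [538.1, 59.7, 33.9]
orientation: [180.0, 0.0, 168.8]
ft_force: [-0.6, -0.7, 5.6]
width: -0.1
grasp_force: 2.8
```

move_arm(series=[0,0,0.006,0,0,0,0,0.03,0,0,0,0,0,0,0.03,0,0,0,0,0,0])

```text
clock: 12.72
ee_pos: [536.1, 60.3, 34.1]
orientation: [180.0, 0.2, 168.8]
ft_force: [3.4, -0.2, 5.7]
width: -0.0
grasp_force: 2.4
```

move_arm(series=[0.05,0,0.004,0,0,0,0,0.06,0,0,0,0,0,0,0.06,0,0,0,0,0,0,0,0,0,0,0,0,0])

```text
clock: 13.22
ee_pos: [525.1, 62.4, 33.6]
orientation: [180.0, 0.1, 168.8]
ft_force: [1.9, -1.3, 6.5]
width: 0.4
grasp_force: 3.2
```

```bash
cat > px.py <<'E'
from h import *
import sys
q=np.load("q.npy"); q[2]=np.radians(-11.1)
m=camera_model("wrist"); im=get_image("wrist"); cv2.imwrite(f"pics/{sys.argv[1]}.png",im)
s=read_state(); print(s["clock"],np.round(s["ee_pos"],1),np.round(s["ft_force"],1))
w=np.array([532.3,61.5]); c,sn=np.cos(q[2]),np.sin(q[2]); M=np.array([[c,sn],[-sn,c]])
loc=lambda p,z: M@(atz(m,p,z)[:2]-w)+[0,50]
pl=lambda L,z:(proj(m,[np.r_[M.T@(np.array(L)-[0,50])+w,z]])[0])
g=cv2.cvtColor(im,cv2.COLOR_BGR2GRAY).astype(float)
# pointer: bright profile along the scale line x=0, z=62.5
ys=np.arange(-105,-14,.25)
P=np.array([pl([x,y],62.5) for x in (-3,0,3) for y in ys],np.float32)
v=cv2.remap(g.astype(np.float32),P[:,0].reshape(3,-1),P[:,1].reshape(3,-1),1).mean(0)
t=v>(v.min()+v.max())/2; print("ptr y",ys[t].mean(),"w",t.sum()*.25,"max",v.max(),"px",pl([0,ys[t].mean()],62.5))
for n in ("tall_tab","pointer_mid"):
    for d in mark_of(n,"wrist")[:1]: print(n,d["conf"],d["point"],loc(d["point"],55 if n!="pointer_mid" else 62.5))
# tab top profile at z=83
for z,x in ((83,-21.5),(69,-21.5)):
    ys=np.arange(-108,-12,.25); P=np.array([pl([xx,y],z) for xx in (x-2,x,x+2) for y in ys],np.float32)
    v=cv2.remap(g.astype(np.float32),P[:,0].reshape(3,-1),P[:,1].reshape(3,-1),1).mean(0)
    t=(v>130).astype(int); e=np.flatnonzero(np.diff(np.r_[0,t,0]))
    print("tabs z",z,[(ys[a],ys[b-1]) for a,b in zip(e[::2],e[1::2])])
E
python3 px.py w8
```

```text
13.275 [525.2  62.4  33.7] [ 2.1 -0.7  6.2]
ptr y -67.0 w 4.75 max 195.61589 px [ 45.94883536 317.52287061]
tall_tab 0.76 [10.2, 262.9] [-22.51960895 -84.11606529]
tabs z 83 []
tabs z 69 []
```

move_arm(series=[0,0,-0.1,0,0,0,0,-0.25,0,0,0,0,0,0,0,0,0.05,0,0,0,0,0,0,0.025,0,0,0,0,0,0,0.015,0,0,0,0])

```text
clock: 14.0
ee_pos: [539.3, 59.3, 33.7]
orientation: [-180.0, 0.0, 168.8]
ft_force: [0.3, -1.4, 6.7]
width: -0.2
grasp_force: 3.1
```

move_arm(series=[0,0,0.01,0,0,0,0,0,0,0,0,0,0,0])

```text
clock: 14.25
ee_pos: [539.4, 59.3, 33.5]
orientation: [180.0, 0.0, 168.8]
ft_force: [-0.4, -0.9, 7.9]
width: 0.3
grasp_force: 3.6
```

move_arm(series=[0.04,0,0,0,0,0,0,0.06,0,0,0,0,0,0,0.06,0,0,0,0,0,0,0.06,0,0,0,0,0,0,0,0,0,0,0,0,0])

```text
clock: 14.88
ee_pos: [527.1, 61.7, 33.8]
orientation: [180.0, 0.1, 168.8]
ft_force: [2.2, -2.3, 5.0]
width: -0.0
grasp_force: 2.9
```

move_arm(series=[0,0,-0.2,0,0,0,0,-0.5,-0.2,-0.8,0,0,0,0,0,-0.9,0,0,0,0,0,0,-0.9,0,0,0,0,0,0,0,0,0,0,0,0])

```text
clock: 15.5
ee_pos: [530.9, -66.1, 93.6]
orientation: [-180.0, -0.0, 168.4]
ft_force: [0.8, 1.5, -0.4]
width: -0.1
grasp_force: 0.0
```

move_arm(series=[0,0,0,0,0,0,0])

```text
clock: 15.62
ee_pos: [532.2, -60.7, 93.2]
orientation: [180.0, -0.0, 168.8]
ft_force: [0.4, 0.3, 0.1]
width: 0.1
grasp_force: 0.0
```

```bash
python3 px.py w9; python3 -c "
import cv2;a=cv2.imread('pics/w9.png');cv2.imwrite('pics/w9c.png',a)"
```

```text
15.675 [532.4 -60.1  93.1] [ 0.2  1.1 -0.3]
ptr y -76.375 w 4.0 max 209.86653 px [301.8966686  219.05913982]
tall_tab 0.55 [286.0, 174.2] [-24.31233605 -85.36961455]
tabs z 83 [(np.float64(-89.0), np.float64(-81.75)), (np.float64(-36.0), np.float64(-29.25))]
tabs z 69 [(np.float64(-90.5), np.float64(-82.5)), (np.float64(-33.5), np.float64(-26.25))]
```

View pics/w9c.png

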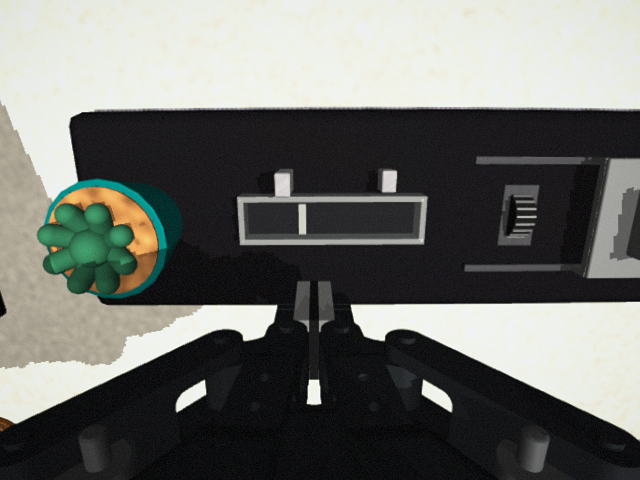

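move_arm(series=[0,0.9,0,0,0,0,0,0,0.9,0,0,0,0,0,0.28,0.2,0,0,0,0,0,0,0,0.5,0,0,0,0,0,0,0,0,0,0,0])

```text
clock: 16.4
ee_pos: [537.3, 60.4, 61.4]
orientation: [-179.9, -0.2, 169.0]
ft_force: [-0.5, -0.3, 1.3]
width: -0.3
grasp_force: 0.0
```

move_arm(series=[0,0,0.36,0,0,0,0,0,0,0.04,0,0,0,0,0,0,0.04,0,0,0,0,0,0,0,0,0,0,0])

```text
clock: 16.9
ee_pos: [539.6, 59.5, 37.4]
orientation: [180.0, 0.0, 168.8]
ft_force: [-0.5, -0.6, 0.3]
width: 0.2
grasp_force: 0.0
```

move_arm(series=[0,0,0.025,0,0,0,0,0,0,0.015,0,0,0,0,0,0,0,0,0,0,0])

```text
clock: 17.27
ee_pos: [539.4, 59.5, 34.6]
orientation: [180.0, 0.0, 168.8]
ft_force: [-0.1, 0.1, 2.3]
width: -0.1
grasp_force: 1.4
```

move_arm(series=[0,0,0.01,0,0,0,0,0,0,0.007,0,0,0,0,0,0,0,0,0,0,0])

```text
clock: 17.65
ee_pos: [539.5, 59.6, 33.7]
orientation: [180.0, 0.0, 168.8]
ft_force: [-0.6, 0.4, 7.5]
width: -0.2
grasp_force: 3.3
```

move_arm(series=[0.04,0,0,0,0,0,0,0.07,0,0,0,0,0,0,0.07,0,0,0,0,0,0,0.07,0,0,0,0,0,0,0,0,0,0,0,0,0])

```text
clock: 18.27
ee_pos: [524.9, 62.4, 33.7]
orientation: [180.0, 0.1, 168.8]
ft_force: [1.7, -1.4, 5.3]
width: 0.0
grasp_force: 3.0
```

move_arm(series=[0,0,-0.2,0,0,0,0,-0.5,-0.2,-0.8,0,0,0,0,0,-0.9,0,0,0,0,0,0,-0.9,0,0,0,0,0,0,0,0,0,0,0,0])

```text
clock: 18.9
ee_pos: [528.9, -65.9, 93.6]
orientation: [-179.9, -0.1, 168.4]
ft_force: [-0.5, 0.9, -0.2]
width: -0.4
grasp_force: 0.0
```

move_arm(series=[0,0,0,0,0,0,0,0,0,0,0,0,0,0])

```text
clock: 19.15
ee_pos: [530.6, -59.6, 93.1]
orientation: [180.0, -0.0, 169.0]
ft_force: [-0.1, 0.2, 0.8]
width: -0.1
grasp_force: 0.0
```

```bash
python3 px.py w10
```

```text
19.2 [530.6 -59.6  93.1] [-0.1  0.7  0.2]
ptr y -83.75 w 4.25 max 209.04492 px [287.34785077 222.14200619]
tall_tab 0.67 [286.2, 179.6] [-23.03011753 -84.52533047]
tabs z 83 [(np.float64(-89.0), np.float64(-81.75)), (np.float64(-36.0), np.float64(-29.25))]
tabs z 69 [(np.float64(-90.5), np.float64(-82.75)), (np.float64(-33.25), np.float64(-26.0))]
```

move_arm(series=[0,0.9,0,0,0,0,0,0,0.9,0,0,0,0,0,0.35,0.2,0,0,0,0,0,0,0,0.5,0,0,0,0,0,0,0,0,0,0,0])

```text
clock: 19.92
ee_pos: [531.5, 61.0, 61.6]
orientation: [-179.9, -0.2, 168.9]
ft_force: [0.1, 0.1, 0.3]
width: 0.1
grasp_force: 0.0
```

move_arm(series=[0,0,0.36,0,0,0,0,0,0,0.04,0,0,0,0,0,0,0.04,0,0,0,0,0,0,0,0,0,0,0])

```text
clock: 20.42
ee_pos: [533.7, 60.7, 37.5]
orientation: [180.0, 0.0, 168.8]
ft_force: [0.0, -0.8, 1.0]
width: 0.1
grasp_force: 0.0
```

move_arm(series=[0,0,0.025,0,0,0,0,0,0,0.015,0,0,0,0,0,0,0,0,0,0,0])

```text
clock: 20.8
ee_pos: [533.5, 60.7, 34.7]
orientation: [180.0, 0.0, 168.8]
ft_force: [1.2, 0.2, 1.9]
width: 0.0
grasp_force: 1.1
```

Press to about 7 N, short stroke, lift and look.

move_arm(series=[0,0,0.01,0,0,0,0,0,0,0.007,0,0,0,0,0,0,0,0,0,0,0])

```text
clock: 21.18
ee_pos: [533.5, 60.7, 33.8]
orientation: [180.0, 0.0, 168.8]
ft_force: [-0.9, 0.1, 6.1]
width: 0.1
grasp_force: 3.1
```

move_arm(series=[0.03,0,0,0,0,0,0,0.03,0,0,0,0,0,0,0.03,0,0,0,0,0,0,0,0,0,0,0,0,0])

```text
clock: 21.68
ee_pos: [528.6, 61.7, 33.8]
orientation: [180.0, 0.1, 168.8]
ft_force: [3.1, -1.3, 5.7]
width: 0.1
grasp_force: 2.9
```

move_arm(series=[0,0,-0.2,0,0,0,0,-0.5,-0.3,-0.8,0,0,0,0,0,-1,0,0,0,0,0,0,-0.9,0,0,0,0,0,0,0,0,0,0,0,0])

```text
clock: 22.3
ee_pos: [529.8, -78.3, 93.7]
orientation: [-179.9, -0.1, 168.4]
ft_force: [0.4, 0.9, 0.3]
width: 0.0
grasp_force: 0.0
```

move_arm(series=[0,0,0,0,0,0,0,0,0,0,0,0,0,0])

```text
clock: 22.55
ee_pos: [531.8, -71.9, 93.3]
orientation: [180.0, -0.0, 169.0]
ft_force: [-0.5, -0.3, 0.6]
width: -0.1
grasp_force: 0.0
```

```bash
python3 px.py w11
```

```text
22.6 [531.9 -72.   93.3] [-0.2  1.   0.3]
ptr y -85.5 w 4.25 max 209.72981 px [305.3916578  215.97136828]
tall_tab 0.93 [305.9, 172.3] [-23.59713017 -85.27171359]
tabs z 83 [(np.float64(-89.0), np.float64(-81.75)), (np.float64(-36.75), np.float64(-30.25))]
tabs z 69 [(np.float64(-89.75), np.float64(-81.75)), (np.float64(-33.5), np.float64(-26.25))]
```

move_arm(series=[0.1,0.8,0,0,0,0,0,0.1,0.8,0,0,0,0,0,0.12,0.82,0,0,0,0,0.4,0.12,0.8,0,0,0,0,0.4,0,0,0,0,0,0,0.4])

```text
clock: 23.32
ee_pos: [542.7, 126.6, 93.1]
orientation: [179.9, -0.0, 169.3]
ft_force: [-0.4, -0.3, 0.3]
width: 34.0
grasp_force: 0.0
```

move_arm(series=[0,0,0,0,0,0,0.4])

```text
clock: 23.45
ee_pos: [543.2, 120.9, 93.2]
orientation: [-180.0, -0.0, 168.9]
ft_force: [0.1, -0.8, 0.3]
width: 34.2
grasp_force: 0.0
```

Now descend, grip, and slide shut.

move_arm(series=[0,0.03,0.4,0,0,0,0.4,0,0,0.36,0,0,0,0.4,0,0,0,0,0,0,0.2,0,0,0,0,0,0,0,0,0,0,0,0,0,0])

```text
clock: 24.08
ee_pos: [543.4, 121.8, 47.7]
orientation: [-179.9, -0.0, 168.8]
ft_force: [0.9, -1.0, -10.4]
width: 11.3
grasp_force: 23.2
```

move_arm(series=[0,0,0,0,0,0,0,0,0,0,0,0,0,0])

```text
clock: 24.32
ee_pos: [543.5, 122.6, 47.7]
orientation: [-180.0, -0.0, 168.8]
ft_force: [-0.3, -1.7, -9.3]
width: 11.1
grasp_force: 23.2
```

move_arm(series=[0,-0.2,0,0,0,0,0,0,-0.3,0,0,0,0,0,0,-0.3,0,0,0,0,0,0,-0.2,0,0,0,0,0,0,0,0,0,0,0,0])

```text
clock: 24.95
ee_pos: [531.8, 62.3, 47.8]
orientation: [-180.0, -0.0, 168.7]
ft_force: [3.7, -1.6, -12.8]
width: 11.0
grasp_force: 22.8
```

move_arm(series=[0,-0.03,0,0,0,0,0,0,0,0,0,0,0,0])

```text
clock: 25.2
ee_pos: [531.8, 62.1, 47.9]
orientation: [-180.0, 0.0, 168.8]
ft_force: [3.0, -1.4, -12.7]
width: 11.4
grasp_force: 22.8
```

move_arm(series=[0,-0.015,0,0,0,0,0,0,0,0,0,0,0,0])

```text
clock: 25.45
ee_pos: [531.7, 61.6, 47.8]
orientation: [180.0, 0.0, 168.8]
ft_force: [4.5, 0.3, -13.4]
width: 10.9
grasp_force: 22.7
```

move_arm(series=[0,-0.03,0,0,0,0,0,0,0,0,0,0,0,0])

```text
clock: 25.7
ee_pos: [531.7, 61.5, 47.9]
orientation: [179.9, 0.0, 168.9]
ft_force: [5.5, 6.5, -15.9]
width: 11.1
grasp_force: 22.4
```

move_arm(series=[0,0,0,0,0,0,0.4,0,0,0,0,0,0,0.4,0,0,0,0,0,0,0.4,0,0,-0.5,0,0,0,0.4,-0.4,-0.6,-0.4,0,0,0,0.4])

```text
clock: 26.32
ee_pos: [547.6, 22.4, 102.8]
orientation: [179.9, -0.0, 169.1]
ft_force: [0.5, 0.0, 0.9]
width: 34.5
grasp_force: 0.0
```

move_arm(series=[0,-0.9,0,0,0,0,0,0,-0.9,0,0,0,0,0,0,0,0,0,0,0,0,0,0,0,0,0,0,0])

```text
clock: 26.82
ee_pos: [527.0, -86.0, 102.0]
orientation: [180.0, 0.0, 168.8]
ft_force: [0.7, 0.5, 1.4]
width: -0.3
grasp_force: 0.0
```

```bash
python3 px.py w12; python3 - <<'E'
from h import *
m=camera_model("wrist")
q=np.radians(-11.1);M=np.array([[np.cos(q),np.sin(q)],[-np.sin(q),np.cos(q)]])
for d in mark_of("cover_fin","wrist")[:1]: print(d["conf"],M@(atz(m,d["point"],89)[:2]-[532.3,61.5])+[0,50])
E
```

```text
26.875 [527.1 -85.2 101.9] [0.5 1.7 0.5]
ptr y -85.5 w 4.25 max 209.54492 px [330.74178281 216.14423089]
tall_tab 0.58 [327.7, 172.9] [-24.39736398 -87.20849047]
tabs z 83 [(np.float64(-89.25), np.float64(-81.75)), (np.float64(-37.75), np.float64(-31.0))]
tabs z 69 [(np.float64(-88.75), np.float64(-80.75)), (np.float64(-33.5), np.float64(-26.25))]
0.87 [-0.43949937 53.83285034]
```

move_arm(series=[-0.2,0.8,0,0,0,0,0,0,0.8,0,0,0,0,0,0,0.8,0,0,0,0,0,0,0,0,0,0,0,0,0,0,0,0,0,0,0])

```text
clock: 27.65
ee_pos: [566.3, 52.7, 101.6]
orientation: [-180.0, -0.0, 168.9]
ft_force: [-0.2, -0.3, -0.3]
width: -0.2
grasp_force: 0.0
```

```bash
python3 - <<'E'
from h import *
m=camera_model("wrist"); im=get_image("wrist"); s=read_state(); print(s["clock"],s["ee_pos"],s["ft_force"])
q=np.radians(-11.1);M=np.array([[np.cos(q),np.sin(q)],[-np.sin(q),np.cos(q)]]);w=np.array([532.3,61.5])
for d in mark_of("cover_fin","wrist")[:1]: print(d["conf"],M@(atz(m,d["point"],89)[:2]-w)+[0,50])
g=cv2.cvtColor(im,cv2.COLOR_BGR2GRAY).astype(np.float32)
ys=np.arange(0,110,.25)
for x in (-28,-24):
    P=proj(m,[np.r_[M.T@np.array([x,y-50])+w,71] for y in ys]).astype(np.float32)
    v=cv2.remap(g,P[:,:1],P[:,1:],1)[:,0]; t=(v>110).astype(int); e=np.flatnonzero(np.diff(np.r_[0,t,0])); print(x,v.max(),[(ys[a],ys[b-1]) for a,b in zip(e[::2],e[1::2])])
E
```

```text
27.7 [566.35203596  51.84625702 101.70806983] [ 0.22500003 -0.36672646  0.20504364]
0.83 [-0.76414549 50.55115586]
-28 178.73438 [(np.float64(25.75), np.float64(74.5))]
-24 180.82031 [(np.float64(25.75), np.float64(74.75))]
```

Hood centred at y = 50.2 mm, so the cover is shut; the pointer is on the tab and the gripper is clear.

```bash
python3 -c "
from station import *
print(sign_off())"
```

```text
the job is handed in; nothing more can be done
None
```

The job is handed in at about 28 s: I slid the cover fully open, rolled the pointer to about 0.1 mm from the tall tab's middle by the wrist camera (readings at the wheel up to 8 N), slid the cover shut again (hood centred 0.2 mm from the wheel's middle) and moved the arm clear; no verdict came back.

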